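# Scan the load checker and hold its spring slide at the red mark

### The arm

A 7-joint arm with a two-finger parallel gripper is mounted at the origin on the work surface. World frame = base frame: x ahead of the robot, y to its left, z up, the work surface at z = 0. Lengths are in m, angles in rad, forces in N, time in s.
With the tool pointing down it reaches from about 0.4 to 0.875 m from the base axis. Payload 6.5 kg.
Tool frame: the origin (TCP) lies between the finger pads; the fingertips stand 8 mm ahead of it and the grasp point (between the pads) lies 11 mm behind it; z points along the fingers, y is the direction in which the jaws open and shut (so a half turn about z gives the same grasp; the last joint's range is limited). The gripper opens to 88 mm and grips with 3 to 60 N. Pads are 18 mm wide; open, the fingers measure 123 mm over their backs; the gripper's body (75 mm by 187 mm) begins 45 mm behind the grasp point.
Start: joints at [-1.256, 0.536, -0.004, 1.538, 0.003, 1.067, -0.071], TCP at [0.242, 0.603, 0.247] pointing down, gripper open.
Joint ranges: [-2.7, 2.7], [-0.37, 2.16], [-1.27, 1.26], [0.24, 2.4], [-1.31, 4.45], [0.19, 1.91], [-2.76, 2.76]. Speed limits (rad/s): [2.39, 2.39, 3.14, 3.14, 3.14, 3.14, 3.14].

### API

Orientations are given as a 3x3 rotation matrix whose columns are the frame's x, y, z axes.
In Python, from workcell import bot gives the robot as it stands.
- The arm moves only by the tool step_arm, never from a script. Its argument "steps" is a list of rows, each a list of 4 numbers: the shift along the world's x, y, z in mm, then the turn about the world's z in rad. A call has 1 to 5 rows; each row is the pose to reach, as a shift and turn from the pose measured when the call began; what a row does not reach only later rows make up. A row lasts 1/12 s, in which the tool goes at most 41.7 mm and 7.16 degrees, less where a joint would pass 70% of its speed; a pose out of reach is approached as far as the arm can. A call with a gripper value outside its range is refused whole. "hand" is the opening, from 0 (shut) to 1 (fully open), set as the call begins (left out, the last holds). The fingers move at their own pace and stop on an object; "grip_force" is the grip in N (left out, the last holds). Time passes only in rows, so rows that repeat a pose let the fingers close. It gives the time, the measured TCP pose, the force and the opening at its end, in the units of the state.
- bot.state(): the state, without advancing time (a new reading comes with each control period).
- bot.read_camera(name): name is "side" or "top"; returns (picture, depth): 480x640x3 uint8, blue, green, red; 480x640 float32, m along the optical axis (not along the pixel's ray), 0 where there is no reading.
- bot.get_calibration(name): a dict with "fx", "fy", "cx", "cy" (pixels), "extrinsics" (4x4, takes a point from world to camera coordinates). Camera axes: x right, y down, z forward; pixel columns grow to the right and rows downward; lengths in m; the calibration is good to about 2 mm. A picture is of the moment at which its call begins. get_calibration takes no time and is no camera call.
- bot.finish_job(): hands the job in, once; it reports no verdict.
The state is a dict: "clock": time; "joint_pos": joint angles; "joint_velocities": joint speeds; "joint_efforts": joint torques, N m; "tcp_pos": TCP position; "tcp_rot": TCP orientation; "force": force on the tool from outside, world axes, zero at the start; "ft_torque": the same for the moment, N m; "width": finger opening in m.
Only numpy, scipy, OpenCV 4.12 (cv2) and the standard library are available. Lean on these libraries where they do the work, as an engineer would, in place of code of your own. Each camera call takes 0.05 s, during which the arm holds its last target.

### The job

Pick up the hand scanner from its black mat, hold it level and steady for two seconds with its window squarely over the striped code label on the load checker, about 5 to 10 cm above it, and lay it back flat in the middle of its mat, let go. Then pull the blue handle of the spring slide out until its pointer stands in the red band and keep it there: finish while still holding the handle, since the spring draws it back. Leave everything else on the bench where it stands.

Things in the scene. Friction and masses are not known exactly. Their poses are not given: they have to be found in the camera images.
- checker: Load checker, fixed to the bench: aluminium plate 300 (x) x 190 (y) x 12 mm with a grey housing 90 x 90 mm, top 75 mm above the bench, at plate x +60 to +150 mm. Origin: centre of the plate's underside, on the bench. Its -x is the way the slide is pulled out; a white scale lies on its +y side.
- label (a point): Centre of the striped code label (50 x 40 mm, white with black bars) lying face up on top of the housing; 75 mm above the bench. Axes as the checker's.
- slide (a joint): Pull of the spring slide in m: 0 when home, grows as the handle is pulled to the checker's -x, end stop at 0.11. The spring pulls it home with 3.3 N at 0 plus 1.1 N per 10 mm; it does not stay out by itself.
- handle (a point): Grip point of the blue handle, an upright slab 14 mm thick (along the pull, x) x 46 mm wide (y), from 16 to 85 mm above the bench; this point is on its mid-plane, 65 mm above the bench. Home, it is 80 mm in front of the housing; a 12 mm rod runs from it to the housing 30 mm above the bench. Axes as the checker's.
- pointer (a point): Tip of the slide's thin black pointer, 75 mm to the +y side of the handle's middle at the same x, 18 mm above the bench; moves with the handle. Axes as the checker's.
- mark: Red band on the white scale, 14 mm along the pull (x) x 30 mm (y); somewhere 45 to 85 mm out from the pointer's home. Origin: its centre. Axes as the checker's. Does not move during the job.
- scanner: Hand scanner lying window down, grey: handle 30 mm wide x 34 mm tall, x -80 to +25 mm, and a wider head 48 mm wide x 40 mm tall with a yellow dot on top, x +25 to +75 mm. Origin on its underside, at mid-width; +x towards the head, z up. 0.14 to 0.28 kg.
- scanner_grip (a point): Good place to grip the scanner's handle, near its balance: 5 mm behind the scanner's origin, 22 mm above its underside. Axes as the scanner's.
- lens (a point): Centre of the scanner's window, on the underside of the head 50 mm ahead of the scanner's origin; it looks straight down (scanner -z). Axes as the scanner's.
- mat: Black rubber mat of the scanner, fixed, 210 (x) x 140 (y) x 3 mm. Origin: centre of its underside, on the bench.
- weight: Brass calibration weight with a small knob, 36 mm across, 54 mm tall. Loose; leave it alone. Origin: centre of its underside.
- puck: Black round light sensor, 42 mm across, 16 mm tall. Loose; leave it alone. Origin: centre of its underside.
- box: Black instrument box with two knobs, 90 x 130 x 57 mm. Loose; leave it alone. Origin: centre of its underside.
Things that resemble listed ones, but are neither listed nor needed, are in the scene too. What is shaped like the scanner but brown is not meant.

How it is judged:
By the outcome, as a careful person would: the job done as asked, in the order asked, and still so for the second after the job is handed in, while the arm keeps its last pose, push and grip.
It also fails if it takes over 61 s, if anything falls off the work surface, if the arm or the gripper's body presses on something with over 40 N, if the wrist force passes 120 N, or if a joint passes its speed limit or range.

## Working session

There is one attempt and no reset: what is moved stays moved. The work goes in short steps, Python scripts to look and compute and a tool call to move; the robot and the scene stay as the last step left them, time stands still between calls to the robot, and variables do not carry over. Pictures are saved under pics/ and viewed, and the job is handed in when it is done.

Besides the shell and the picture viewer there is one more tool, called after "Emit:" as name([rows], argument=value, ...), one row to a line, values as JSON. step_arm: Moves the arm, as the interface text tells. Its arguments: {"type":"object","properties":{"steps":{"type":"array"},"hand":{"type":"number"},"grip_force":{"type":"number"}},"required":["steps"]}

```bash
mkdir -p pics; ls; cat > h.py <<'E'
import numpy as np, cv2, pickle
from workcell import bot
def snap(n,tag):
    im,d=bot.read_camera(n); cv2.imwrite(f'pics/{tag}.png',im); np.savez(f'{tag}.npz',im=im,d=d); return im,d
def p3(n,d,u,v,r=1):
    c=bot.get_calibration(n); w=d[int(v)-r:int(v)+r+1,int(u)-r:int(u)+r+1]; z=np.median(w[w>0])
    p=np.array([(u-c['cx'])/c['fx']*z,(v-c['cy'])/c['fy']*z,z,1]); return (np.linalg.inv(c['extrinsics'])@p)[:3]
def onz(n,u,v,z):
    c=bot.get_calibration(n); T=np.linalg.inv(c['extrinsics']); o=T[:3,3]
    r=T[:3,:3]@np.array([(u-c['cx'])/c['fx'],(v-c['cy'])/c['fy'],1]); return o+r*(z-o[2])/r[2]
E
python3 - <<'E'
from h import *
snap('top','top0'); snap('side','side0')
for n in('top','side'): print(bot.get_calibration(n))
print(bot.state())
E
```

```text
pics
{'fx': 510.3316965812752, 'fy': 510.3316965812752, 'cx': 323.4353327157558, 'cy': 233.08911122381184, 'extrinsics': array([[ 1.25970250e-01, -9.92033897e-01, -4.93905164e-04,
         9.49177689e-02],
       [-9.63894078e-01, -1.22279234e-01, -2.36550197e-01,
         5.22344219e-01],
       [ 2.34605420e-01,  3.02743598e-02, -9.71619144e-01,
         1.15146943e+00],
       [ 0.00000000e+00,  0.00000000e+00,  0.00000000e+00,
         1.00000000e+00]])}
{'fx': 568.5968374910148, 'fy': 568.5968374910148, 'cx': 323.50241011970843, 'cy': 238.34605740412027, 'extrinsics': array([[ 0.99747672, -0.07070666, -0.00638473, -0.48543834],
       [-0.04648772, -0.58253914, -0.81147215,  0.16230216],
       [ 0.05365713,  0.80972139, -0.58435622,  1.11872644],
       [ 0.        ,  0.        ,  0.        ,  1.        ]])}
{'clock': 0.1, 'joint_pos': array([-1.25624341,  0.53709694, -0.00445588,  1.53874811,  0.0026028 ,
        1.06727815, -0.07119396]), 'joint_velocities': array([-0.00028711, -0.00102225,  0.00063266, -0.00228902, -0.00069327,
        0.00137881, -0.00113565]), 'joint_efforts': array([ 1.80827479e-03, -5.72076702e+01,  9.93456244e-01, -2.52229464e+01,
       -5.61798492e-02,  1.35313289e-02,  5.04680611e-05]), 'tcp_pos': array([0.2413584 , 0.60296136, 0.24593249]), 'tcp_rot': array([[-9.28420013e-01,  3.71532048e-01, -4.66233946e-04],
       [ 3.71532325e-01,  9.28418884e-01, -1.45171552e-03],
       [-1.06498441e-04, -1.52102273e-03, -9.99998838e-01]]), 'force': array([ 1.20288962, -0.15453792, -0.04617941]), 'ft_torque': array([-0.01247853, -0.02710555, -0.00016125]), 'width': 0.08807787551777144}
```

View pics/top0.png

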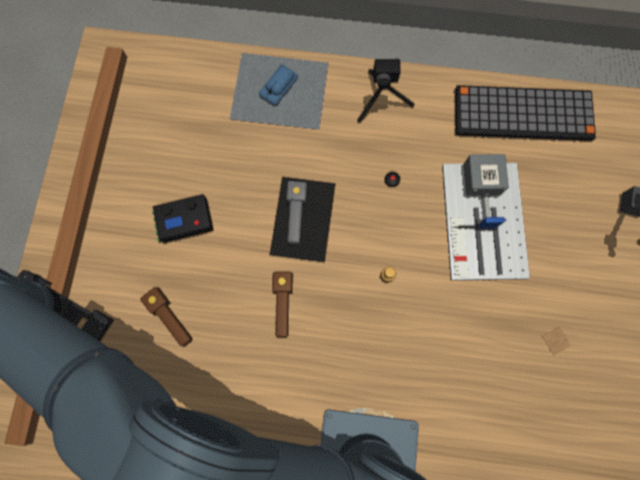

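View pics/side0.png

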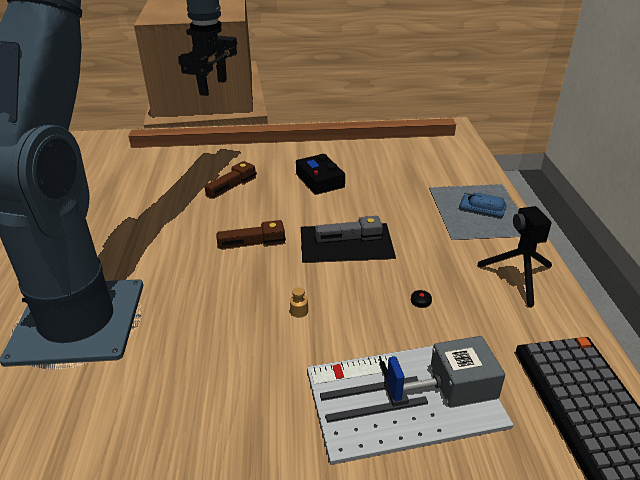

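Top view: scanner on the mat around (295,210), checker around (487,220), label (489,174), handle (491,222), red band (460,258), weight (388,274), puck (392,179). I'll enlarge these.

```bash
python3 - <<'E'
import cv2
t=cv2.imread('pics/top0.png');s=cv2.imread('pics/side0.png')
cv2.imwrite('pics/c1.png',cv2.resize(t[170:270,260:345],None,fx=6,fy=6,interpolation=cv2.INTER_CUBIC))
cv2.imwrite('pics/c2.png',cv2.resize(t[145:290,435:535],None,fx=4,fy=4,interpolation=cv2.INTER_CUBIC))
cv2.imwrite('pics/c3.png',cv2.resize(s[330:465,300:520],None,fx=3.6,fy=3.6,interpolation=cv2.INTER_CUBIC))
cv2.imwrite('pics/c4.png',cv2.resize(s[205:270,290:405],None,fx=6,fy=6,interpolation=cv2.INTER_CUBIC))
E
```

```text
(no output)
```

View pics/c1.png

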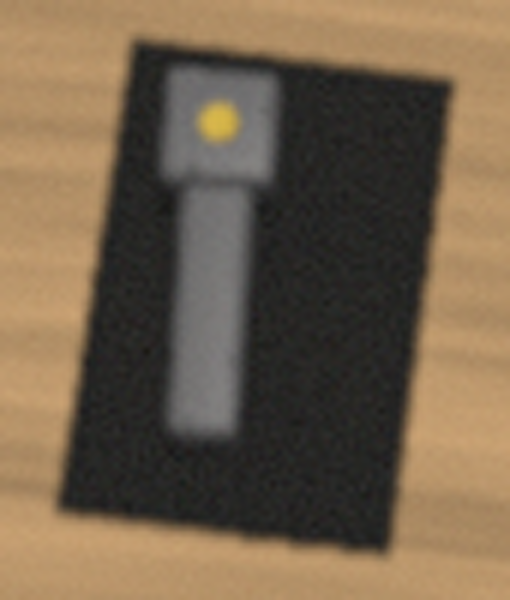

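View pics/c2.png

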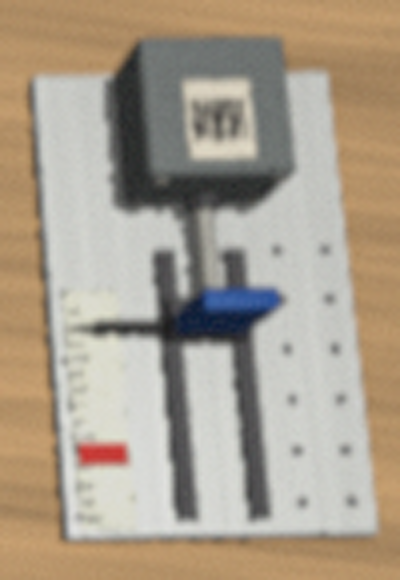

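View pics/c3.png

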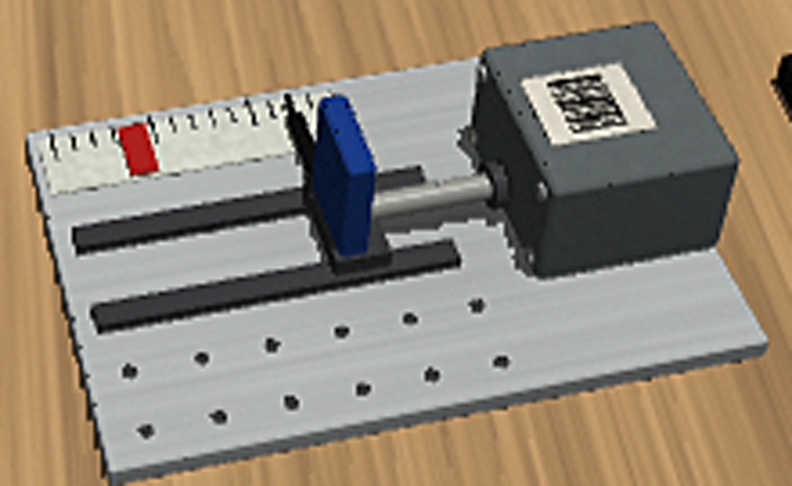

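View pics/c4.png

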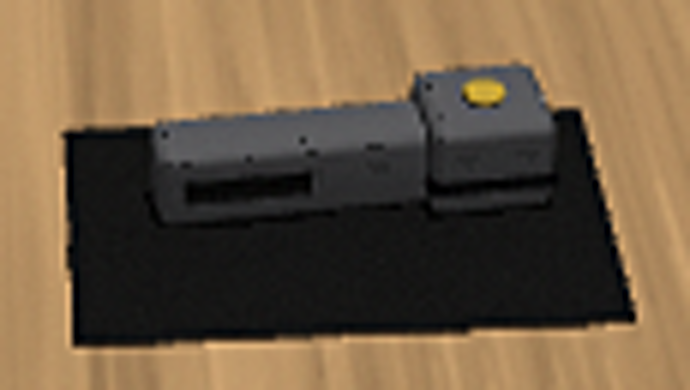

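```bash
python3 - <<'E'
from h import *
np.set_printoptions(precision=4,suppress=True)
dt=np.load('top0.npz')['d'];ds=np.load('side0.npz')['d']
def T(c,x,y,z):
    o,k={'1':((260,170),6),'2':((435,145),4)}[c]; return onz('top',(x+.5)/k+o[0]-.5,(y+.5)/k+o[1]-.5,z)
def S(c,x,y,z):
    o,k={'3':((300,330),3.6),'4':((290,205),6)}[c]; return onz('side',(x+.5)/k+o[0]-.5,(y+.5)/k+o[1]-.5,z)
def ang(a,b): v=b-a; return np.arctan2(v[1],v[0]),np.linalg.norm(v)
print('mat top'); m=[T('1',*p,.003) for p in((135,42),(452,80),(388,550),(60,512))]; print(np.array(m),np.mean(m,0),ang(m[3],m[0]),ang(m[2],m[1]))
m=[S('4',*p,.003) for p in((66,133),(580,110),(634,322),(76,345))]; print('mat side',np.mean(m,0),ang(m[0],m[1]),ang(m[3],m[2]))
h=[T('1',*p,.043) for p in((168,70),(280,70),(275,182),(160,182))]; print('head',np.array(h),np.mean(h,0))
print('dot',T('1',218,121,.043),S('4',484,91,.043))
b=[T('1',*p,.037) for p in((168,437),(238,437))]; f=[T('1',*p,.037) for p in((181,190),(252,190))]
print('back',np.mean(b,0),'front',np.mean(f,0),ang(np.mean(b,0),np.mean(f,0)), ang(np.mean(b,0),T('1',218,121,.043)))
b=[S('4',*p,.037) for p in((156,122),(154,167))];f=[S('4',*p,.037) for p in((413,102),(422,147))]
print('side back',np.mean(b,0),np.mean(f,0),ang(np.mean(b,0),np.mean(f,0)),ang(np.mean(b,0),S('4',484,91,.043)))
print('depths',p3('top',dt,296,190),p3('top',dt,295,220),p3('side',ds,290+80,205+15))
print('plate top'); P=[T('2',*p,.012) for p in((35,78),(327,75),(376,530),(67,534))]; print(np.array(P),np.mean(P,0),ang(P[3],P[0]),ang(P[2],P[1]))
P=[S('3',*p,.012) for p in((28,135),(110,472),(766,347))]; print('side plate',np.array(P),ang(P[1],P[2]),(P[0]+P[2])/2)
print('label',np.mean([T('2',*p,.075) for p in((183,81),(248,81),(256,156),(190,157))],0),np.mean([S('3',*p,.075) for p in((522,80),(618,63),(658,128),(558,143))],0),p3('top',dt,489,175))
print('handle top z.085',np.mean([T('2',*p,.085) for p in((207,291),(282,291),(276,306),(200,307))],0))
print('handle side top',np.mean([S('3',*p,.085) for p in((318,98),(347,97),(374,172),(345,176))],0))
print('red',np.mean([T('2',*p,.013) for p in((79,446),(126,443),(129,463),(82,466))],0),np.mean([S('3',*p,.013) for p in((119,128),(148,123),(158,168),(132,175))],0))
print('ptr',T('2',73,330,.018),S('3',288,96,.018))
E
```

```text
mat top
[[0.6555 0.286  0.003 ]
 [0.6555 0.1493 0.003 ]
 [0.45   0.1508 0.003 ]
 [0.4487 0.287  0.003 ]] [0.5524 0.2183 0.003 ] (np.float64(-0.004647663950080455), np.float64(0.20674193998512594)) (np.float64(-0.007354731945563556), np.float64(0.20555056765026608))
mat side [0.5548 0.2166 0.003 ] (np.float64(-0.0011668945852471003), np.float64(0.20860830251108767)) (np.float64(-0.012184413280441557), np.float64(0.20777127139908808))
head [[0.6311 0.2654 0.043 ]
 [0.6369 0.2195 0.043 ]
 [0.5887 0.2151 0.043 ]
 [0.5827 0.2618 0.043 ]] [0.6098 0.2404 0.043 ]
dot [0.6117 0.2419 0.043 ] [0.6134 0.2441 0.043 ]
back [0.4802 0.2299 0.037 ] front [0.5841 0.2389 0.037 ] (np.float64(0.08689826823320505), np.float64(0.10420720522170307)) (np.float64(0.09081329026100747), np.float64(0.13216803773262834))
side back [0.4844 0.2267 0.037 ] [0.5861 0.2322 0.037 ] (np.float64(0.053172380725005144), np.float64(0.10192338389977386)) (np.float64(0.13375508425885616), np.float64(0.1303384610618932))
depths [0.6106 0.2414 0.0447] [0.5366 0.234  0.036 ] [0.612  0.2394 0.0455]
plate top
[[ 0.7378 -0.1208  0.012 ]
 [ 0.7635 -0.3065  0.012 ]
 [ 0.472  -0.347   0.012 ]
 [ 0.4459 -0.161   0.012 ]] [ 0.6048 -0.2338  0.012 ] (np.float64(0.13664997664039866), np.float64(0.29469457132431365)) (np.float64(0.1380270022504215), np.float64(0.2942769440351111))
side plate [[ 0.4467 -0.1638  0.012 ]
 [ 0.4721 -0.3493  0.012 ]
 [ 0.7651 -0.3101  0.012 ]] (np.float64(0.13312369614388808), np.float64(0.2956604111090944)) [ 0.6059 -0.2369  0.012 ]
label [ 0.6993 -0.2208  0.075 ] [ 0.7017 -0.22    0.075 ] [ 0.6969 -0.2196  0.0761]
handle top z.085 [ 0.5846 -0.2363  0.085 ]
handle side top [ 0.5857 -0.2391  0.085 ]
red [ 0.4976 -0.1799  0.013 ] [ 0.5002 -0.1771  0.013 ]
ptr [ 0.5724 -0.1547  0.018 ] [ 0.5763 -0.1538  0.018 ]
```

Emit:
step_arm([
  [316,-366,-76,0.47],
  [316,-366,-76,0.47],
  [316,-366,-76,0.47],
  [316,-366,-76,0.47],
  [316,-366,-76,0.47],
], hand=1)

```text
clock: 0.52
tcp_pos: [0.3767, 0.4456, 0.2135]
tcp_rot: [[-0.996, -0.095, -0.0], [-0.095, 0.996, -0.002], [0.0, -0.002, -1.0]]
force: [1.4, -0.1, 0.3]
width: 0.0879
```

Emit:
step_arm([
  [180,-209,-64,0],
  [180,-209,-64,0],
  [180,-209,-64,0],
  [180,-209,-64,0],
  [180,-209,-64,0],
])

```text
clock: 0.93
tcp_pos: [0.5088, 0.2917, 0.1663]
tcp_rot: [[-0.996, -0.095, -0.0], [-0.095, 0.996, -0.002], [0.001, -0.002, -1.0]]
force: [0.5, 0.9, 0.9]
width: 0.0882
```

Emit:
step_arm([
  [32,-37,-40,0],
  [32,-37,-60,0],
  [32,-37,-60,0],
])

```text
clock: 1.18
tcp_pos: [0.5404, 0.2471, 0.1002]
tcp_rot: [[-0.996, -0.088, -0.007], [-0.088, 0.996, -0.01], [0.008, -0.009, -1.0]]
force: [-1.6, -1.2, -1.7]
width: 0.0883
```

Emit:
step_arm([
  [17,-10,-10,0],
  [17,-10,-20,0],
  [17,-10,-20,0],
])

```text
clock: 1.43
tcp_pos: [0.5561, 0.2365, 0.0785]
tcp_rot: [[-0.996, -0.087, -0.01], [-0.086, 0.996, -0.011], [0.011, -0.01, -1.0]]
force: [-0.9, 0.3, -0.3]
width: 0.0881
```

```bash
python3 - <<'E'
from h import *
im,d=snap('side','s1'); im2,d=snap('top','t1')
cv2.imwrite('pics/s1c.png',np.hstack([cv2.resize(im[170:270,290:410],None,fx=3.3,fy=3.3),cv2.resize(im2[170:270,240:360],None,fx=3.3,fy=3.3)]))
s=bot.state();print(s['tcp_pos'],s['tcp_rot'],s['joint_pos'])
E
```

```text
[0.55618391 0.23867998 0.08046309] [[-0.99598233 -0.08916857 -0.00825578]
 [-0.089094    0.99598257 -0.00899855]
 [ 0.009025   -0.00822686 -0.99992543]] [-0.46417138  0.68206107 -0.02454923  1.75307182  0.02979331  0.71832121
  1.15418332]
```

View pics/s1c.png

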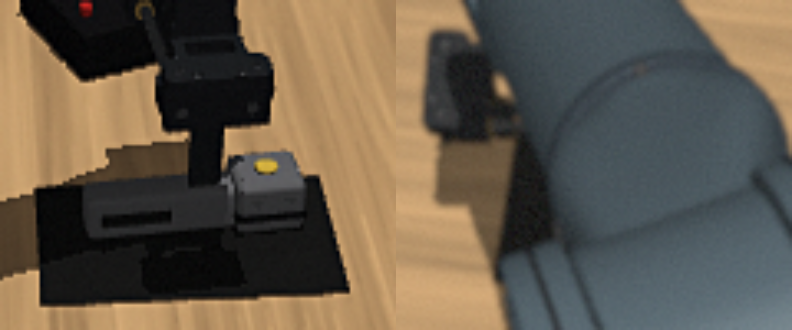

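The open jaws stand over the scanner handle, just behind its head. Going down.

Emit:
step_arm([
  [1,-1,-30,0],
  [1,-1,-55,0],
  [1,-1,-65,0],
  [1,-1,-65,0],
  [1,-1,-65,0],
])

```text
clock: 1.95
tcp_pos: [0.557, 0.2387, 0.0163]
tcp_rot: [[-0.996, -0.09, -0.008], [-0.09, 0.996, -0.008], [0.009, -0.008, -1.0]]
force: [0.1, -0.2, 0.7]
width: 0.0887
```

Emit:
step_arm([
  [0,0,0,0],
  [0,0,0,0],
  [0,0,0,0],
  [0,0,0,0],
  [0,0,0,0],
], hand=0, grip_force=35)

```text
clock: 2.37
tcp_pos: [0.5573, 0.2388, 0.0168]
tcp_rot: [[-0.996, -0.09, -0.007], [-0.09, 0.996, -0.008], [0.008, -0.007, -1.0]]
force: [0.0, -0.2, -0.0]
width: 0.0571
```

Emit:
step_arm([
  [0,0,0,0],
  [0,0,0,0],
  [0,0,0,0],
])

```text
clock: 2.62
tcp_pos: [0.5573, 0.2388, 0.0169]
tcp_rot: [[-0.996, -0.09, -0.007], [-0.09, 0.996, -0.008], [0.008, -0.007, -1.0]]
force: [0.0, 0.5, -0.2]
width: 0.0371
```

Emit:
step_arm([
  [0,0,0,0],
  [0,0,0,0],
  [0,0,0,0],
  [0,0,0,0],
])

```text
clock: 2.95
tcp_pos: [0.5573, 0.2386, 0.0169]
tcp_rot: [[-0.996, -0.09, -0.007], [-0.09, 0.996, -0.008], [0.008, -0.008, -1.0]]
force: [0.2, -0.1, 0.3]
width: 0.0293
```

Emit:
step_arm([
  [0,0,10,0],
  [0,0,30,0],
  [0,0,55,0],
  [0,0,80,0],
  [0,0,100,0],
])

```text
clock: 3.37
tcp_pos: [0.5575, 0.2388, 0.119]
tcp_rot: [[-0.996, -0.09, -0.007], [-0.09, 0.996, -0.008], [0.007, -0.007, -1.0]]
force: [1.0, 0.0, -1.5]
width: 0.0296
```

Emit:
step_arm([
  [0,0,25,0],
  [0,0,45,0],
  [0,0,50,0],
  [0,0,50,0],
])

```text
clock: 3.7
tcp_pos: [0.5583, 0.2392, 0.1707]
tcp_rot: [[-0.996, -0.09, -0.004], [-0.09, 0.996, -0.006], [0.004, -0.006, -1.0]]
force: [0.2, 0.1, -2.4]
width: 0.0297
```

```bash
python3 - <<'E'
from h import *
im,d=snap('side','s2')
cv2.imwrite('pics/s2c.png',cv2.resize(im[110:270,270:430],None,fx=3.7,fy=3.7))
s=bot.state();print(s['tcp_pos'],s['tcp_rot'],s['force'],s['ft_torque'])
E
```

```text
[0.55729666 0.23874486 0.16906218] [[-0.99591518 -0.09006571 -0.0064123 ]
 [-0.09001684  0.99591168 -0.00754227]
 [ 0.00706539 -0.00693424 -0.999951  ]] [-0.26937284 -0.66477924 -3.04975337] [ 0.01931182  0.06771475 -0.00391929]
```

View pics/s2c.png

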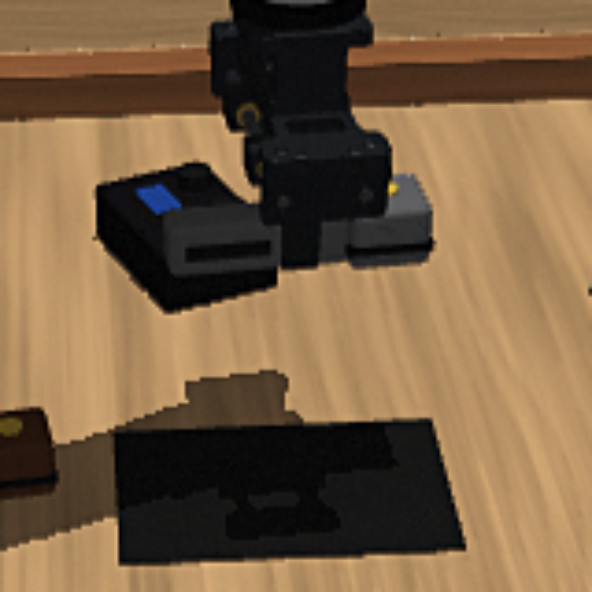

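Scanner is held level (head with yellow dot at right, clear of mat). Carrying it to the label.

Emit:
step_arm([
  [3,-15,0,0],
  [8,-43,0,0.01],
  [15,-80,0,0.02],
  [22,-118,0,0.03],
  [29,-156,0,0.046],
])

```text
clock: 4.17
tcp_pos: [0.585, 0.0812, 0.167]
tcp_rot: [[-0.99, -0.137, -0.009], [-0.137, 0.99, -0.009], [0.011, -0.007, -1.0]]
force: [0.9, -0.5, -2.0]
width: 0.0295
```

Emit:
step_arm([
  [7,-38,0,0],
  [14,-76,0,0],
  [21,-114,0,0],
  [28,-150,0,0],
  [33,-180,0,0],
])

```text
clock: 4.58
tcp_pos: [0.6167, -0.1022, 0.1648]
tcp_rot: [[-0.991, -0.136, -0.013], [-0.135, 0.991, -0.009], [0.014, -0.008, -1.0]]
force: [0.4, -0.7, -2.1]
width: 0.0296
```

Emit:
step_arm([
  [8,-35,0,0],
  [15,-68,0,0],
  [22,-96,0,0],
  [26,-115,-2,0],
  [29,-126,-3,0],
])

```text
clock: 5.0
tcp_pos: [0.644, -0.2318, 0.1591]
tcp_rot: [[-0.991, -0.132, -0.017], [-0.132, 0.991, -0.01], [0.018, -0.008, -1.0]]
force: [-0.1, 0.2, -2.6]
width: 0.0297
```

```bash
python3 - <<'E'
from h import *
im,d=snap('side','s3');im2,d=snap('top','t3')
cv2.imwrite('pics/s3c.png',np.hstack([cv2.resize(im[260:420,360:520],None,fx=2.5,fy=2.5),cv2.resize(im2[110:270,420:580],None,fx=2.5,fy=2.5)]))
s=bot.state();print(s['clock'],s['tcp_pos'],s['tcp_rot'],s['force'],s['ft_torque'])
E
```

```text
5.1 [ 0.64435794 -0.23015079  0.1595901 ] [[-0.99102401 -0.13270726 -0.01613038]
 [-0.13256429  0.99112757 -0.00963597]
 [ 0.01726603 -0.00741116 -0.99982346]] [-0.90976047 -0.94259029 -2.63617092] [0.09233208 0.03742814 0.01345743]
```

View pics/s3c.png

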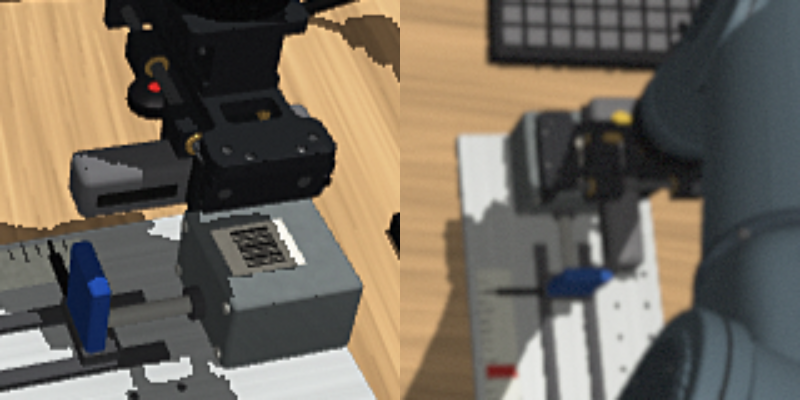

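Emit:
step_arm([
  [2,2,-1,0.003],
  [2,2,-1,0.003],
  [2,2,-1,0.003],
])

```text
clock: 5.35
tcp_pos: [0.6464, -0.2254, 0.158]
tcp_rot: [[-0.99, -0.139, -0.017], [-0.138, 0.99, -0.008], [0.018, -0.006, -1.0]]
force: [0.2, -1.0, -1.7]
width: 0.0295
```

```bash
python3 - <<'E'
from h import *
print(onz('top',508.8,156.8,.186))
im,d=snap('top','t4')
cv2.imwrite('pics/t4c.png',cv2.resize(im[130:190,460:560],None,fx=8,fy=8,interpolation=cv2.INTER_CUBIC))
s=bot.state();print(s['clock'],s['tcp_pos'],s['tcp_rot'],s['ft_torque'],s['joint_velocities'])
hsv=cv2.cvtColor(im,cv2.COLOR_BGR2HSV);m=cv2.inRange(hsv,(20,120,120),(35,255,255));m[:140]=0;m[190:]=0;m[:,:480]=0;m[:,560:]=0
v,u=np.nonzero(m);print(u.min(),u.max(),v.min(),v.max(),[onz('top',a,b,.186).round(4) for a,b in((u.min(),v.mean()),(u.max(),v.mean()),(u.mean(),v.min()),(u.mean(),v.max()))])
E
```

```text
[ 0.70021304 -0.22854267  0.186     ]
5.4 [ 0.64654037 -0.22596466  0.15839622] [[-0.99028353 -0.13809102 -0.0164132 ]
 [-0.13796458  0.99039977 -0.00860691]
 [ 0.01744417 -0.00625884 -0.99982825]] [ 0.08157397  0.07168686 -0.00905353] [ 0.00564298 -0.00296644  0.00787937 -0.00766587  0.00141325 -0.00055978
  0.00111419]
501 508 154 157 [array([ 0.7009, -0.2113,  0.186 ]), array([ 0.7028, -0.2267,  0.186 ]), array([ 0.7056, -0.2186,  0.186 ]), array([ 0.6985, -0.2189,  0.186 ])]
```

View pics/t4c.png

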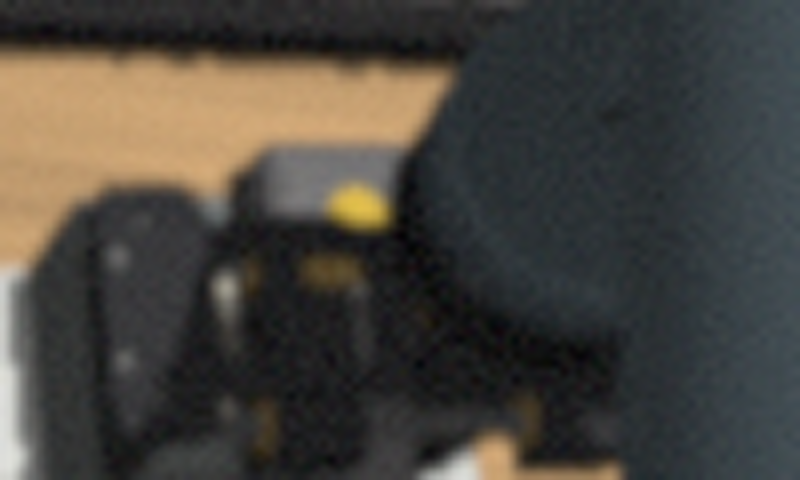

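The yellow dot (around (505,156)) works out at about (0.70,-0.219), above the label centre. Holding now.

Emit:
step_arm([
  [0,-1,0,0],
  [0,-1,0,0],
  [0,-1,0,0],
  [0,-1,0,0],
  [0,-1,0,0],
])

```text
clock: 5.82
tcp_pos: [0.6465, -0.227, 0.1585]
tcp_rot: [[-0.99, -0.138, -0.016], [-0.138, 0.99, -0.009], [0.017, -0.006, -1.0]]
force: [-1.2, 0.1, -1.4]
width: 0.0299
```

Emit:
step_arm([
  [0,0,0,0],
  [0,0,0,0],
  [0,0,0,0],
  [0,0,0,0],
  [0,0,0,0],
])

```text
clock: 6.23
tcp_pos: [0.6465, -0.227, 0.1585]
tcp_rot: [[-0.99, -0.138, -0.016], [-0.138, 0.99, -0.009], [0.017, -0.006, -1.0]]
force: [0.0, -0.1, -2.6]
width: 0.0297
```

Emit:
step_arm([
  [0,0,0,0],
  [0,0,0,0],
  [0,0,0,0],
  [0,0,0,0],
  [0,0,0,0],
])

```text
clock: 6.65
tcp_pos: [0.6465, -0.227, 0.1585]
tcp_rot: [[-0.99, -0.138, -0.016], [-0.138, 0.99, -0.009], [0.017, -0.006, -1.0]]
force: [-0.3, 0.6, -2.1]
width: 0.0297
```

Emit:
step_arm([
  [0,0,0,0],
  [0,0,0,0],
  [0,0,0,0],
  [0,0,0,0],
  [0,0,0,0],
])

```text
clock: 7.07
tcp_pos: [0.6465, -0.227, 0.1585]
tcp_rot: [[-0.99, -0.138, -0.016], [-0.138, 0.99, -0.009], [0.017, -0.006, -1.0]]
force: [0.1, -0.2, -1.9]
width: 0.0295
```

Emit:
step_arm([
  [0,0,0,0],
  [0,0,0,0],
  [0,0,0,0],
  [0,0,0,0],
  [0,0,0,0],
])

```text
clock: 7.48
tcp_pos: [0.6465, -0.227, 0.1585]
tcp_rot: [[-0.99, -0.138, -0.016], [-0.138, 0.99, -0.009], [0.017, -0.006, -1.0]]
force: [0.7, -0.1, -2.1]
width: 0.0297
```

Emit:
step_arm([
  [0,0,0,0],
  [0,0,0,0],
  [0,0,0,0],
  [0,0,0,0],
  [0,0,0,0],
])

```text
clock: 7.9
tcp_pos: [0.6465, -0.227, 0.1585]
tcp_rot: [[-0.99, -0.138, -0.016], [-0.138, 0.99, -0.009], [0.017, -0.006, -1.0]]
force: [-0.1, -0.9, -2.2]
width: 0.0296
```

Emit:
step_arm([
  [0,0,0,0],
  [0,0,0,0],
  [0,0,0,0],
  [0,0,0,0],
  [0,0,0,0],
])

```text
clock: 8.32
tcp_pos: [0.6465, -0.227, 0.1585]
tcp_rot: [[-0.99, -0.138, -0.016], [-0.138, 0.99, -0.009], [0.017, -0.006, -1.0]]
force: [0.4, 0.6, -2.8]
width: 0.0297
```

Emit:
step_arm([
  [0,0,0,0],
  [0,0,0,0],
  [0,0,0,0],
  [0,0,0,0],
  [0,0,0,0],
])

```text
clock: 8.73
tcp_pos: [0.6465, -0.227, 0.1585]
tcp_rot: [[-0.99, -0.138, -0.016], [-0.138, 0.99, -0.009], [0.017, -0.006, -1.0]]
force: [0.4, -0.1, -2.3]
width: 0.0296
```

```bash
python3 - <<'E'
from h import *
im2,d=snap('side','s5')
s=bot.state();print(s['clock'],s['tcp_pos'],s['tcp_rot'],s['ft_torque'])
E
```

```text
8.7833 [ 0.64654092 -0.22698535  0.15849722] [[-0.99029034 -0.13805299 -0.01632215]
 [-0.13792568  0.99040446 -0.00868956]
 [ 0.01736515 -0.00635395 -0.99982902]] [0.0988278  0.01818258 0.010328  ]
```

Emit:
step_arm([
  [-3,15,2,0],
  [-9,43,4,-0.03],
  [-17,80,6,-0.06],
  [-25,118,8,-0.09],
  [-33,156,8,-0.144],
])

```text
clock: 9.2
tcp_pos: [0.6129, -0.0684, 0.1672]
tcp_rot: [[-1.0, 0.007, -0.016], [0.007, 1.0, -0.005], [0.016, -0.006, -1.0]]
force: [-0.2, 0.2, -0.7]
width: 0.0293
```

Emit:
step_arm([
  [-8,38,0,0],
  [-16,76,0,0],
  [-24,114,0,0],
  [-32,150,0,0],
  [-39,180,0,0],
])

```text
clock: 9.62
tcp_pos: [0.5722, 0.1162, 0.1675]
tcp_rot: [[-1.0, 0.004, -0.017], [0.004, 1.0, -0.004], [0.017, -0.004, -1.0]]
force: [0.6, 1.4, -1.9]
width: 0.0299
```

Emit:
step_arm([
  [-8,36,0,0],
  [-16,68,-5,0],
  [-21,90,-20,0],
  [-24,101,-40,0],
  [-24,101,-60,0],
])

```text
clock: 10.03
tcp_pos: [0.5463, 0.2233, 0.1077]
tcp_rot: [[-1.0, -0.002, -0.016], [-0.002, 1.0, -0.0], [0.016, 0.0, -1.0]]
force: [0.2, 0.9, -1.8]
width: 0.0301
```

Emit:
step_arm([
  [0,0,-5,0],
  [0,0,-10,0],
  [0,0,-10,0],
])

```text
clock: 10.28
tcp_pos: [0.5457, 0.2236, 0.0976]
tcp_rot: [[-1.0, -0.003, -0.017], [-0.003, 1.0, -0.0], [0.017, -0.0, -1.0]]
force: [-0.3, -0.5, -1.8]
width: 0.0295
```

```bash
python3 - <<'E'
from h import *
im,d=snap('side','s6')
cv2.imwrite('pics/s6c.png',cv2.resize(im[130:290,270:430],None,fx=3.7,fy=3.7))
s=bot.state();print(s['clock'],s['tcp_pos'],s['tcp_rot'])
E
```

```text
10.3333 [0.54643578 0.22320303 0.09826029] [[-9.99879663e-01 -1.99308524e-03 -1.53846385e-02]
 [-1.99349175e-03  9.99998013e-01  1.10871775e-05]
 [ 1.53845859e-02  4.17549932e-05 -9.99881649e-01]]
```

View pics/s6c.png

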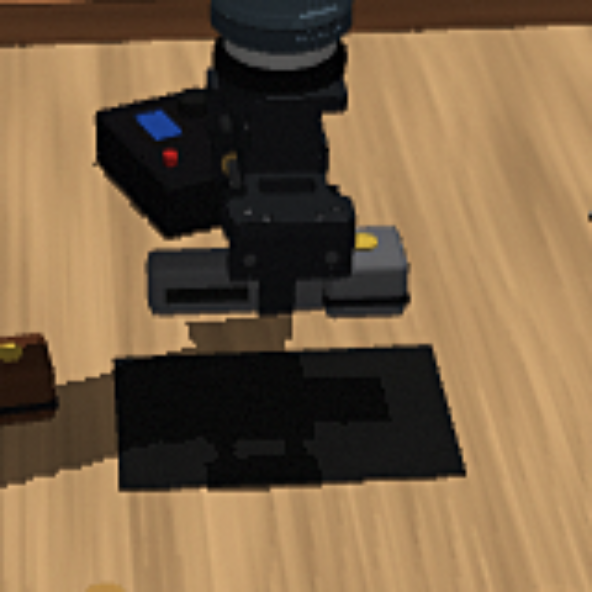

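Emit:
step_arm([
  [2,-6,-15,-0.008],
  [2,-6,-35,-0.008],
  [2,-6,-55,-0.008],
  [2,-6,-68,-0.008],
  [2,-6,-74,-0.008],
])

```text
clock: 10.75
tcp_pos: [0.5482, 0.2165, 0.0235]
tcp_rot: [[-1.0, 0.007, -0.016], [0.007, 1.0, -0.0], [0.016, -0.001, -1.0]]
force: [-0.3, -0.3, -2.1]
width: 0.0296
```

Emit:
step_arm([
  [0,0,-3,0],
  [0,0,-5,0],
  [0,0,-5,0],
  [0,0,-5,0],
])

```text
clock: 11.08
tcp_pos: [0.5489, 0.2168, 0.0193]
tcp_rot: [[-1.0, 0.007, -0.015], [0.007, 1.0, 0.0], [0.015, 0.0, -1.0]]
force: [0.0, 0.2, -2.2]
width: 0.0298
```

Emit:
step_arm([
  [0,0,-1,0],
  [0,0,-2,0],
  [0,0,-2,0],
  [0,0,-2,0],
])

```text
clock: 11.42
tcp_pos: [0.549, 0.2169, 0.0175]
tcp_rot: [[-1.0, 0.007, -0.015], [0.007, 1.0, 0.0], [0.015, 0.0, -1.0]]
force: [-0.6, 0.4, -0.6]
width: 0.0297
```

Emit:
step_arm([
  [0,0,-0.5,0],
  [0,0,-0.5,0],
  [0,0,-0.5,0],
  [0,0,-0.5,0],
])

```text
clock: 11.75
tcp_pos: [0.549, 0.217, 0.0171]
tcp_rot: [[-1.0, 0.007, -0.015], [0.007, 1.0, 0.0], [0.015, 0.0, -1.0]]
force: [-1.5, 0.7, 0.6]
width: 0.0297
```

Emit:
step_arm([
  [0,0,0,0],
  [0,0,0,0],
  [0,0,0,0],
  [0,0,0,0],
  [0,0,0,0],
], hand=1)

```text
clock: 12.17
tcp_pos: [0.5491, 0.217, 0.0171]
tcp_rot: [[-1.0, 0.007, -0.015], [0.007, 1.0, 0.0], [0.015, 0.0, -1.0]]
force: [0.5, -0.2, 0.7]
width: 0.0608
```

Emit:
step_arm([
  [0,0,0,0],
  [0,0,0,0],
  [0,0,0,0],
  [0,0,0,0],
  [0,0,0,0],
])

```text
clock: 12.58
tcp_pos: [0.5491, 0.2169, 0.0171]
tcp_rot: [[-1.0, 0.007, -0.014], [0.007, 1.0, 0.0], [0.014, 0.0, -1.0]]
force: [1.0, -0.3, 0.4]
width: 0.0876
```

Emit:
step_arm([
  [0,0,15,0],
  [0,0,45,0],
  [0,0,85,0],
  [0,0,125,0],
  [0,-20,160,-0.1],
])

```text
clock: 13.0
tcp_pos: [0.5488, 0.2014, 0.1797]
tcp_rot: [[-0.995, 0.101, -0.013], [0.101, 0.995, 0.006], [0.014, 0.004, -1.0]]
force: [0.9, 1.1, 0.4]
width: 0.0877
```

Emit:
step_arm([
  [8,-35,20,-0.12],
  [16,-75,20,-0.24],
  [20,-115,20,-0.36],
  [25,-155,20,-0.48],
  [30,-195,20,-0.6],
])

```text
clock: 13.42
tcp_pos: [0.5787, 0.0046, 0.2001]
tcp_rot: [[-0.76, 0.649, -0.007], [0.649, 0.76, 0.012], [0.013, 0.005, -1.0]]
force: [0.8, -0.1, 0.3]
width: 0.0886
```

```bash
python3 - <<'E'
from h import *
im,d=snap('side','s7');im2,d=snap('top','t7')
cv2.imwrite('pics/s7c.png',np.hstack([cv2.resize(im[190:290,290:410],None,fx=3.3,fy=3.3),cv2.resize(im2[170:270,240:360],None,fx=3.3,fy=3.3)]))
cv2.imwrite('pics/t7c.png',cv2.resize(im2[170:270,260:345],None,fx=6,fy=6,interpolation=cv2.INTER_CUBIC))
s=bot.state();print(s['clock'],s['tcp_pos'],s['tcp_rot'])
E
```

```text
13.5167 [ 0.57901873 -0.00270257  0.20012678] [[-0.75467801  0.65606244 -0.00657095]
 [ 0.65602312  0.75470569  0.00727887]
 [ 0.00973453  0.00118251 -0.99995192]]
```

View pics/s7c.png

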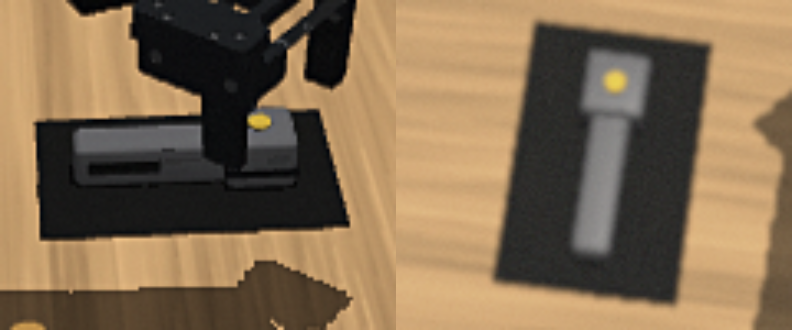

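View pics/t7c.png

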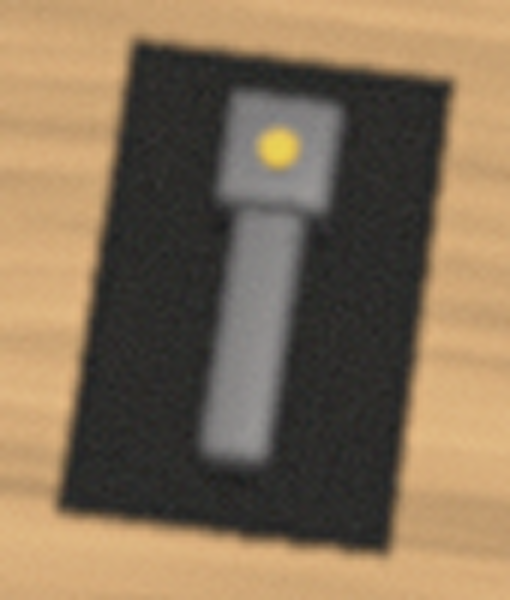

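Scanner lies flat in the middle of its mat (dot at about (306,195) px, near parallel to the mat). Next the handle.

Emit:
step_arm([
  [0,-40,0,-0.12],
  [2,-80,0,-0.24],
  [3,-120,0,-0.36],
  [4,-160,0,-0.48],
  [5,-195,0,-0.6],
])

```text
clock: 13.93
tcp_pos: [0.5837, -0.1998, 0.2003]
tcp_rot: [[-0.247, 0.969, -0.001], [0.969, 0.247, 0.009], [0.009, 0.001, -1.0]]
force: [1.0, -0.6, -0.0]
width: 0.0879
```

Emit:
step_arm([
  [1,-25,0,-0.12],
  [1,-38,-10,-0.12],
  [1,-38,-30,-0.12],
  [1,-38,-50,-0.12],
])

```text
clock: 14.27
tcp_pos: [0.585, -0.2377, 0.1494]
tcp_rot: [[-0.133, 0.991, 0.001], [0.991, 0.133, 0.01], [0.009, 0.002, -1.0]]
force: [0.2, 0.2, -0.5]
width: 0.088
```

```bash
python3 - <<'E'
from h import *
im,d=snap('side','s8')
cv2.imwrite('pics/s8c.png',cv2.resize(im[260:460,290:520],None,fx=3,fy=3))
s=bot.state();print(s['clock'],s['tcp_pos'],s['tcp_rot'],s['joint_pos'])
E
```

```text
14.3167 [ 0.58262592 -0.23532083  0.14477548] [[-0.13467383  0.99087353 -0.00571018]
 [ 0.99080177  0.1347365   0.01256718]
 [ 0.01322186 -0.00396518 -0.99990473]] [ 0.05363324  0.6507931   0.37951014  1.68406786 -0.30940139  0.87601329
  0.70020274]
```

View pics/s8c.png

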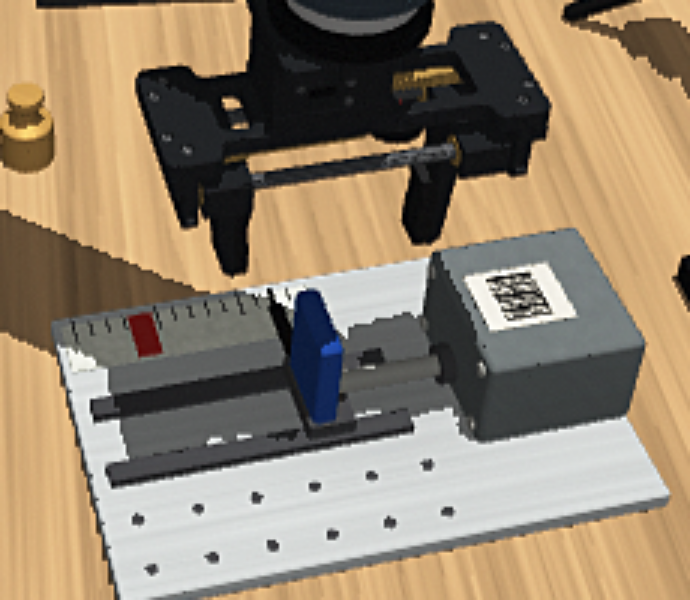

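Emit:
step_arm([
  [2,-2,-30,0],
  [2,-2,-60,0],
  [2,-2,-85,0],
  [2,-2,-90,0],
  [2,-2,-90,0],
])

```text
clock: 14.73
tcp_pos: [0.5836, -0.2353, 0.0531]
tcp_rot: [[-0.138, 0.99, -0.009], [0.99, 0.138, 0.015], [0.016, -0.007, -1.0]]
force: [0.9, -0.2, 0.2]
width: 0.0881
```

Emit:
step_arm([
  [0,0,0,0],
  [0,0,0,0],
  [0,0,0,0],
  [0,0,0,0],
  [0,0,0,0],
], hand=0, grip_force=45)

```text
clock: 15.15
tcp_pos: [0.5842, -0.2355, 0.0541]
tcp_rot: [[-0.138, 0.99, -0.008], [0.99, 0.139, 0.014], [0.015, -0.006, -1.0]]
force: [0.5, 1.3, 0.6]
width: 0.0569
```

Emit:
step_arm([
  [0,0,0,0],
  [0,0,0,0],
  [0,0,0,0],
  [0,0,0,0],
  [0,0,0,0],
])

```text
clock: 15.57
tcp_pos: [0.5841, -0.2355, 0.054]
tcp_rot: [[-0.138, 0.99, -0.008], [0.99, 0.138, 0.014], [0.015, -0.006, -1.0]]
force: [-0.8, -0.0, 0.4]
width: 0.0237
```

Emit:
step_arm([
  [0,0,0,0],
  [0,0,0,0],
  [0,0,0,0],
  [0,0,0,0],
  [0,0,0,0],
])

```text
clock: 15.98
tcp_pos: [0.5848, -0.2354, 0.054]
tcp_rot: [[-0.139, 0.99, -0.007], [0.99, 0.139, 0.014], [0.015, -0.005, -1.0]]
force: [3.6, -0.5, -2.9]
width: 0.0131
```

Emit:
step_arm([
  [-5,-0.7,0,0],
  [-14,-1.9,0,0],
  [-25,-3.4,0,0],
  [-36,-4.9,0,0],
  [-45,-6.1,0,0],
])

```text
clock: 16.4
tcp_pos: [0.541, -0.2416, 0.0541]
tcp_rot: [[-0.139, 0.99, -0.003], [0.99, 0.139, 0.013], [0.013, -0.002, -1.0]]
force: [9.9, -1.2, -10.7]
width: 0.0137
```

Emit:
step_arm([
  [-8,-1.1,0,0],
  [-16,-2.2,0,0],
  [-24,-3.3,0,0],
  [-30,-4.1,0,0],
  [-32,-4.4,0,0],
])

```text
clock: 16.82
tcp_pos: [0.5111, -0.2459, 0.0541]
tcp_rot: [[-0.14, 0.99, 0.001], [0.99, 0.14, 0.012], [0.012, 0.003, -1.0]]
force: [12.4, -1.4, -15.1]
width: 0.0136
```

```bash
python3 - <<'E'
from h import *
im,d=snap('side','s9');im2,d=snap('top','t9')
cv2.imwrite('pics/s9c.png',cv2.resize(im[330:430,300:420],None,fx=6,fy=6,interpolation=cv2.INTER_CUBIC))
cv2.imwrite('pics/t9c.png',cv2.resize(im2[190:290,435:535],None,fx=6,fy=6,interpolation=cv2.INTER_CUBIC))
s=bot.state();print(s['clock'],s['tcp_pos'],s['tcp_rot'],s['force'],s['width'])
E
```

```text
16.9167 [ 0.51136125 -0.24586525  0.0540724 ] [[-1.39912709e-01  9.90163437e-01  8.95641264e-04]
 [ 9.90094632e-01  1.39892178e-01  1.19497908e-02]
 [ 1.17069527e-02  2.55869721e-03 -9.99928198e-01]] [ 11.49291988  -1.12409168 -12.91655369] 0.01356351076671007
```

View pics/s9c.png

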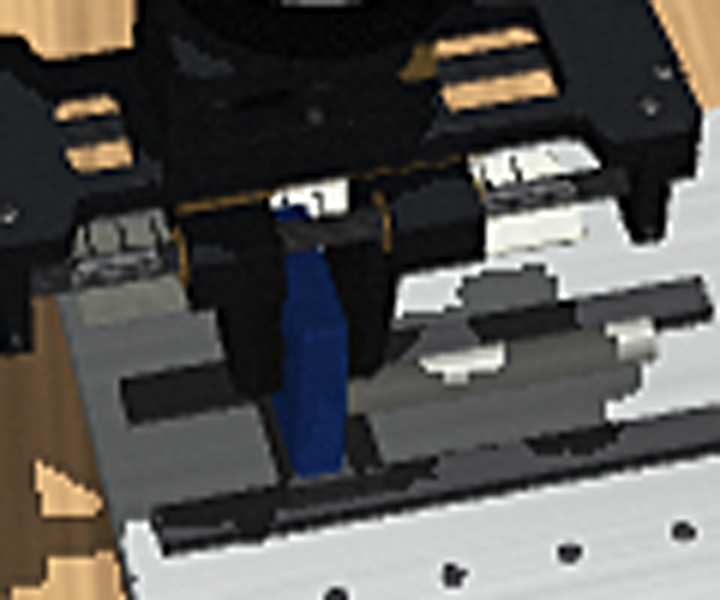

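View pics/t9c.png

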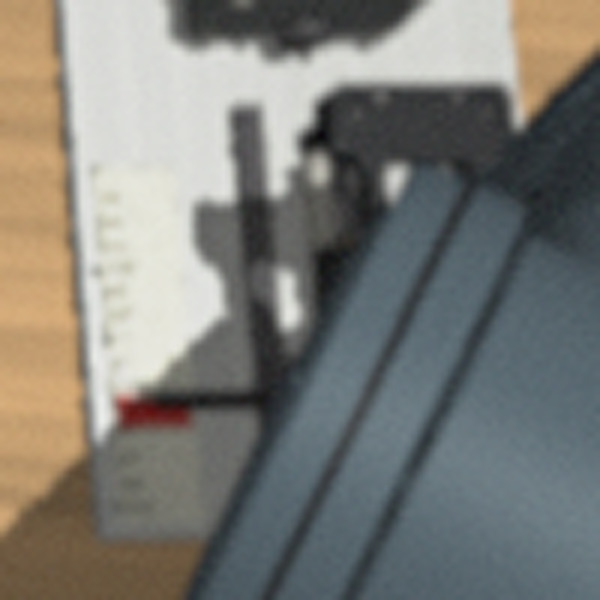

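```bash
python3 - <<'E'
from h import *
f=lambda x,y,z: onz('top',(x+.5)/6+434.5,(y+.5)/6+189.5,z)
a=np.array([.9908,.1356,0])
for p in((118,401,.018),(190,401,.018),(250,400,.018)): print('ptr',f(*p)@a)
for p in((117,398,.013),(190,403,.013),(118,425,.013),(190,425,.013)): print('red',f(*p)@a)
E
```

```text
ptr 0.4723822826790533
ptr 0.4720950180797739
ptr 0.4722696126674161
red 0.4745987262793755
red 0.4722277479801767
red 0.46338971986698074
red 0.46310194290816975
```

Emit:
step_arm([
  [-3,-0.4,0,0],
  [-5,-0.7,0,0],
  [-5,-0.7,0,0],
  [-5,-0.7,0,0],
  [-5,-0.7,0,0],
])

```text
clock: 17.33
tcp_pos: [0.5092, -0.2461, 0.0541]
tcp_rot: [[-0.141, 0.99, 0.005], [0.99, 0.141, 0.011], [0.01, 0.007, -1.0]]
force: [11.1, -0.6, -13.1]
width: 0.0135
```

```bash
python3 - <<'E'
from h import *
im,d=snap('side','s10');im2,d=snap('top','t10')
cv2.imwrite('pics/t10c.png',cv2.resize(im2[235:285,440:500],None,fx=12,fy=12,interpolation=cv2.INTER_CUBIC))
s=bot.state();print(s['clock'],s['tcp_pos'],s['force'],s['width'])
E
```

```text
17.4333 [ 0.50919437 -0.2461592   0.05407138] [ 11.76583583  -0.67953684 -12.37580888] 0.013642698247234207
```

View pics/t10c.png

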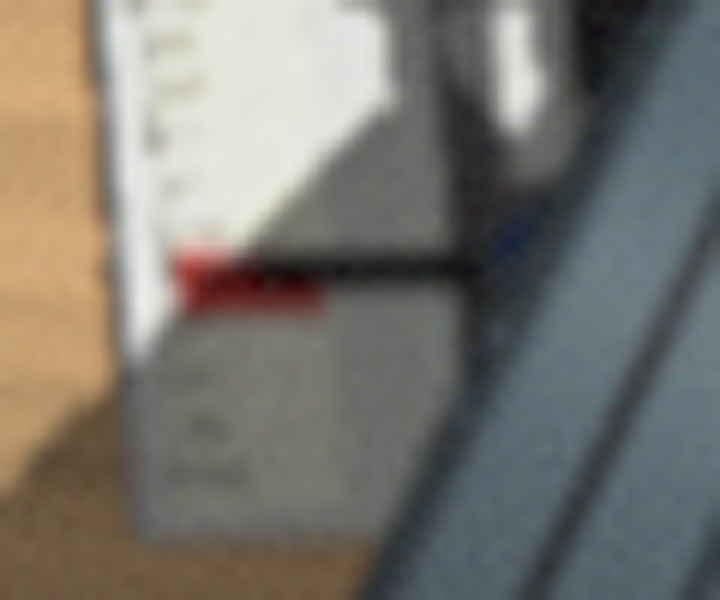

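Emit:
step_arm([
  [-3.8,-0.5,0,0],
  [-3.8,-0.5,0,0],
  [-3.8,-0.5,0,0],
  [-3.8,-0.5,0,0],
  [-3.8,-0.5,0,0],
])

```text
clock: 17.85
tcp_pos: [0.5082, -0.2463, 0.0541]
tcp_rot: [[-0.142, 0.99, 0.01], [0.99, 0.142, 0.01], [0.008, 0.011, -1.0]]
force: [11.1, -0.7, -12.1]
width: 0.0134
```

```bash
python3 - <<'E'
from h import *
for i in range(12): im2,d=snap('top','t11')
cv2.imwrite('pics/t11c.png',cv2.resize(im2[235:285,440:500],None,fx=12,fy=12,interpolation=cv2.INTER_CUBIC))
s=bot.state();print(s['clock'],s['tcp_pos'],s['force'],s['width'])
E
```

```text
18.45 [ 0.50820832 -0.24630561  0.0540667 ] [ 11.52995172  -1.24632425 -12.25493168] 0.013420720476194232
```

View pics/t11c.png

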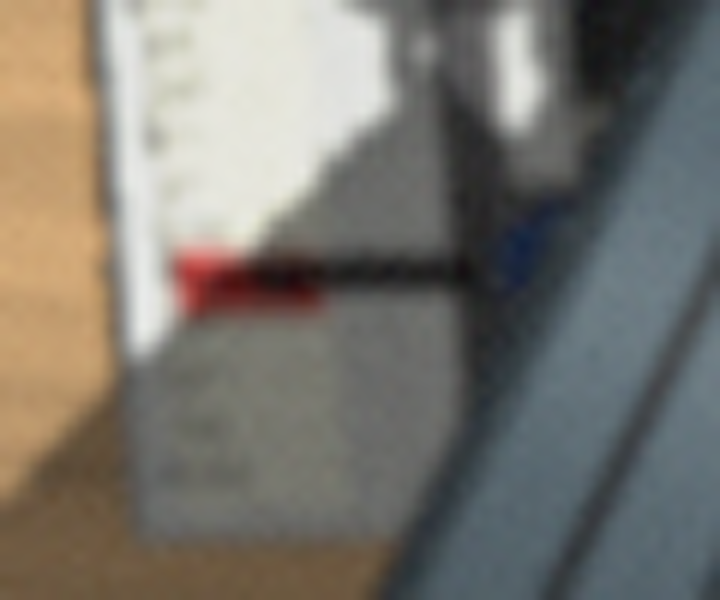

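View pics/t11.png

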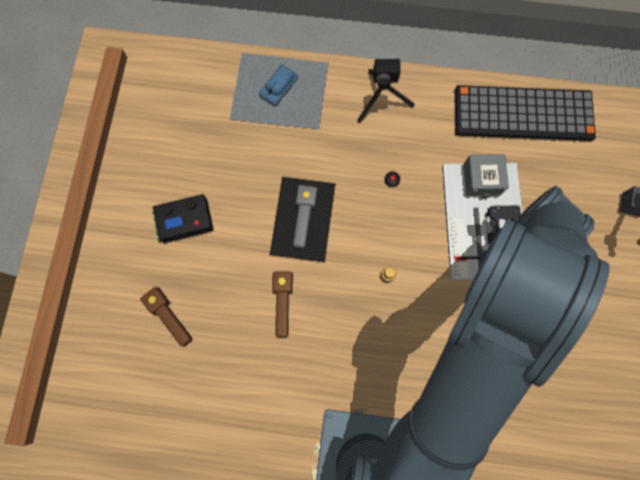

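The pointer at crop (300,271) lies inside the red band and stayed there for 0.6 s. The box, puck, weight and brown scanners sit at the same pixels as before, and the scanner is in the middle of its mat. Handing in.

```bash
python3 -c "
from workcell import bot
print(bot.finish_job())"
```

```text
the job is handed in; nothing more can be done
None
```

I carried out both parts of the task in the order asked and handed the job in at about 18.5 s; no verdict was reported.

- **Scan:** I held the scanner over the code label for about 3 s, with its window about 7 cm above it. The arm did not measurably move in that time. The scanner was tilted by about 0.5°, and the picture put its head within a few mm of the label centre.
- **Scanner back on its mat:** I laid it down and let go. The picture afterwards shows it flat in the middle of the mat and nearly parallel to it.
- **Spring slide:** I pulled the handle out about 77 mm and am still gripping it at 45 N. The last top picture shows the pointer inside the red band, within about 1 mm of its middle. It did not move over the last 0.6 s.
- **Rest of the bench:** The box, puck, weight and other items show no movement between the first and last top pictures.

One reading stayed unexplained: a downward wrist force of about 12 N while holding the handle. It was steady and well below the limits. No check failed. Different ways of measuring the handle's pull distance disagreed by 1–2 mm, which is small against the 14 mm band.

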